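# Hold the ware crate's sprung gate wide open

### The job

I need both hands to slide the unfired clay hats out of the wire crate, so please open its blue gate for me and keep it open. First squeeze the two red lock buttons in, then squeeze the two orange tabs together to draw the bolt, swing the gate steadily outward past its detent until it stands about square to the crate, and finish still holding it there with the gripper, because it springs shut if let go. Do not fling the gate, and leave the clay hats, the plaster mould and the spatula where they are.

Things in the scene. Friction and masses are not known exactly. Their poses are not given: they have to be found in the camera images.
- crate_front (a point): Point on the bench under the middle of the shut gate of the wire ware crate (aluminium tube with wire mesh sides and top, 300 mm deep, 256 wide, 160 high, fixed to the bench). Its x points into the crate, its y along the shut gate towards the hinge, z up. It does not turn with the gate.
- gate_hinge (a point): On the vertical hinge axis of the blue tube gate, 150 mm above the bench, level with the middle of the gate's top rail (12 mm square; the gate reaches 214 mm from the axis). The gate lies along this point's -y; its x is the gate's normal, into the crate when shut. It turns with the gate, as do lock_grip and bolt_grip.
- lock_grip (a point): Middle of the lock catch, 192 mm above the bench, on the top rail 66 mm from the hinge axis: black housing (30 mm across the gate, 26 along it, top at 208) with a red button on the gate's inner and outer side, 18 mm wide, 180 to 204 mm high. 48 mm over both buttons when out, 31 squeezed: close the fingers on them across the gate (the point's x).
- bolt_grip (a point): Middle of the bolt catch, 192 mm above the bench, on the top rail 150 mm from the hinge axis: two upright orange tabs, 24 mm wide, 5 thick, tops at 206. Outer faces 52 mm apart when free, 30 when squeezed: close the fingers on them along the gate (the point's y). Bolt and guides beneath reach 173 mm height: keep fingertips above 174. Both tabs move equally about this point.
- lock (a joint): Travel of the red lock buttons (geared together): 0 = out, locked (starts within 1 mm of this), 0.0085 m = fully in. About 5 N moves them, and they stay in when let go. While they are out a pin blocks the bolt; from about 0.007 m the bolt is free.
- bolt (a joint): Travel of each orange tab (geared together, sprung): 0 = bolt shot into the keeper on the latch post, 0.011 m = fully drawn, at about 5 N on each tab. The bolt is clear of the keeper from 0.007 m and springs out again when the tabs are let go.
- gate (a joint): Angle of the gate: 0 shut, grows as it swings out of the crate about the vertical hinge (clockwise from above); stop at 1.75 rad. A spring pushes it shut with 0.09 N m at 0, 0.31 N m at 1.5 rad. A sprung plunger at the hinge makes a detent, a hump from 0.35 to 0.85 rad that takes 0.55 N m in all (4 N at the bolt catch).
- gate_panel: The blue gate with both its catches, 0.6 to 1.0 kg in all; same frame as gate_hinge, but with its origin at bench height.
- hat_a_mid (a point): Middle of the taller unfired clay gnome hat standing inside the crate, a cone 112 mm high, 72 mm across its foot. Leave alone.
- hat_b_mid (a point): Middle of the shorter unfired clay gnome hat standing inside the crate, a cone 98 mm high, 66 mm across its foot. Leave alone.
- hat_a: The taller clay hat, origin under its middle.
- hat_b: The shorter clay hat, origin under its middle.
- mould_mid (a point): Middle of a loose white plaster half mould on the bench beside the gate's swing, 130 x 100 x 45 mm. Leave alone.
- mould: The plaster half mould, origin under its middle.
- rib: Spatula with a wooden handle, 190 mm long, lying on the bench beside the gate's swing, its length along x. Leave alone.

How it is judged:
On the way, in this order (a step that is already met when the one before it is completed fails the run):
1. the red lock buttons are squeezed in (value of joint lock above 0.007 m), for 0.1 s.
2. then the orange tabs are squeezed together and the bolt is drawn (value of joint lock above 0.006 m and value of joint bolt above 0.007 m), for 0.1 s.
3. the gate is swung past its detent, with the fingers on it (value of joint gate above 0.95 rad and contact force between the fingers and gate_panel above 0.5 N), for 0.1 s.
At the end, for the whole second after the job is handed in: Gate at least 1.22 rad (70 deg) open and still (under 0.1 rad/s), held by the fingers (over 0.5 N) and not propped on the mould or spatula; lock buttons still in (over 6 mm); hats upright (0.2 rad) within 15 mm, mould and spatula within 20 mm of their start (value of joint gate above 1.22 rad and velocity of joint gate between -0.1 and 0.1 rad/s and contact force between the fingers and gate_panel above 0.5 N and value of joint lock above 0.006 m and contact force between gate_panel and mould below 0.2 N and contact force between gate_panel and rib below 0.2 N and distance of each of hat_a_mid, hat_b_mid from where it was at the start of the episode below 0.015 m and angle between each of hat_a, hat_b's own z axis and vertical below 0.2 rad and distance of each of mould_mid, rib from where it was at the start of the episode below 0.02 m); the arm keeps its last pose, push and grip.
It fails at once if the gate is flung (over 3 rad/s) (velocity of joint gate above 3 rad/s or velocity of joint gate below -3 rad/s).
It fails at once if a clay hat is knocked (distance of any of hat_a_mid, hat_b_mid from where it was at the start of the episode above 0.03 m).
It fails at once if the mould or the spatula is moved (distance of any of mould_mid, rib from where it was at the start of the episode above 0.03 m).
It also fails if it takes over 42 s, if anything falls off the work surface, if the arm or the gripper's body presses on something with over 40 N, if the wrist force passes 120 N, or if a joint passes its speed limit or range.

### The arm

A 7-joint arm with a two-finger parallel gripper is mounted at the origin on the work surface. World frame = base frame: x ahead of the robot, y to its left, z up, the work surface at z = 0. Lengths are in m, angles in rad, forces in N, time in s.
With the tool pointing down it reaches from about 0.4 to 0.85 m from the base axis. Payload 10.4 kg.
Tool frame: the origin (TCP) lies midway between the tips of the shut fingers; the grasp point (between the pads) lies 19 mm behind it; z points along the fingers, y is the line along which they close (so a half turn about z gives the same grasp; the last joint's range is limited). The gripper opens to 85 mm and grips with 20 to 120 N. Pads are 22 mm wide; open, the fingers measure 114 mm over their backs; the gripper's body (76 mm by 85 mm) begins 54 mm behind the grasp point. The pads swing forward as they close: fully open they stand 13 mm farther back than shut.
Start: joints at [1.321, 0.332, -0.065, 1.46, 0.022, 1.35, -0.088], TCP at [0.141, -0.609, 0.231] pointing down, gripper open.
Joint ranges: [-2.6, 2.6], [-0.5, 2.12], [-1.47, 1.34], [0.16, 2.42], [-1.27, 4.41], [0.06, 2.06], [-2.6, 2.6]. Speed limits (rad/s): [2.22, 2.22, 2.79, 2.79, 3.14, 3.14, 3.14].

### API

Orientations are given as a unit quaternion [x, y, z, w].
In Python, from cell import arm gives the robot as it stands.
- The arm moves only by the tool move_arm, never from a script. Its argument "plan" is a list that holds one entry, the list of rows, each a list of 5 numbers: the shift along the tool's x, y, z in m, then the turn about the tool's z in degrees, then the closure, from 0 (fully open) to 1 (shut). In form: [[[tx, ty, tz, twist, gripper], ...]]. A call has exactly 5 rows; each row shifts and turns the commanded pose from where the row before left it, along the tool's axes as they then stand; what a row does not reach is not made up. A row lasts 1/10 s, in which the tool goes at most 50 mm and 8.59 degrees, less where a joint would pass 70% of its speed; a pose out of reach is approached as far as the arm can. A call is refused whole if a number of a shift passes 0.05 or a number of a turn 8.59, either way. A call with a gripper value outside its range is refused whole. The fingers move at their own pace and stop on an object; the grip force is fixed at half the most. Time passes only in rows, so rows that do not move let the fingers close, or fill a call up. It gives the time, the measured TCP pose, the force, the opening and the grip force at its end, in the units of the state.
- arm.get_obs(): the state, without advancing time (a new reading comes with each control period).
- arm.capture(name): name is "scene" or "side" or "wrist"; returns a dict with "img" (420x560x3 uint8, red, green, blue), "intrinsics" (3x3 intrinsics, pixels), "rvec" (rotation vector, rad) and "tvec" (3), from world to camera coordinates, as OpenCV has them. Camera axes: x right, y down, z forward; pixel columns grow to the right and rows downward; lengths in m; the calibration is good to about 2 mm. A picture is of the moment at which its call begins. There is no depth.
- arm.hand_in(): hands the job in; it is judged then, once.
Trained networks look in the newest picture that a camera, given by its name, has taken for a name from the list of things; names that differ only in an ending like _2 or _b are one class to them, and where a whole thing is asked for, a point or a joint stands for the part that bears it (a point fixed in the world has none). Each returns a list of dicts, best first, with "p" (0 to 1); they miss things now and then, are a little off and sometimes report something else, mostly with a low value. They report only what shows in the picture. A call takes as long as a camera call.
- arm.silhouettes(label, camera): "mask" (420x560 bool, what is visible of it).
- arm.pinpoint(label, camera): "location" ([x, y, z] in m, in world coordinates, good to about 4 mm: a listed point, or the origin of a listed thing).
The state is a dict: "t": time; "joint_pos": joint angles; "qd": joint speeds; "joint_torque": joint torques, N m; "position": TCP position; "tcp_rot": TCP orientation; "contact_force": force on the tool from outside, world axes, zero at the start; "torque": the same for the moment, N m; "grip_width": finger opening in m; "finger_force": force on a finger pad.
Only numpy, scipy, OpenCV 4.12 (cv2) and the standard library are available. Lean on these libraries where they do the work, as an engineer would, in place of code of your own. Each camera call takes 0.05 s, during which the arm holds its last target. There are 200 camera calls.

## Working session

There is one attempt and no reset: what is moved stays moved. The work goes in short steps, Python scripts to look and compute and a tool call to move; the robot and the scene stay as the last step left them, time stands still between calls to the robot, and variables do not carry over. Pictures are saved under pics/ and viewed, at most 10 in all, crops included, and the job is handed in when it is done.

Besides the shell and the picture viewer there is one more tool, called as a command line: name --argument value ..., lists and objects as JSON in quotes. move_arm: Moves the arm, as the interface text tells. Its arguments: {"type":"object","properties":{"plan":{"type":"array","items":{"type":"array","items":{"type":"array","items":{"type":"number"}}}}},"required":["plan"]}

```bash
mkdir -p pics; python3 - <<'E'
from cell import arm
import cv2, numpy as np
o=arm.get_obs(); print({k:np.round(o[k],3).tolist() for k in o})
for c in ["scene","side","wrist"]:
    d=arm.capture(c); cv2.imwrite(f"pics/{c}0.png",d["img"][:,:,::-1])
    for l in ["crate_front","gate_hinge","lock_grip","bolt_grip","hat_a_mid","mould_mid","rib"]:
        try: print(c,l,[(round(r["p"],2),np.round(r["location"],3).tolist()) for r in arm.pinpoint(l,c)[:2]])
        except Exception as e: print(c,l,e)
a=cv2.imread("pics/scene0.png");b=cv2.imread("pics/side0.png")
cv2.imwrite("pics/both0.png",cv2.resize(np.vstack([a,b]),None,fx=.71,fy=.71))
E
```

```text
{'t': 0.0, 'joint_pos': [1.321, 0.333, -0.065, 1.461, 0.022, 1.35, -0.089], 'qd': [0.001, -0.0, -0.0, -0.001, -0.001, -0.001, 0.001], 'joint_torque': [0.001, -62.544, 0.05, -39.161, 0.016, 0.01, -0.0], 'position': [0.14, -0.609, 0.231], 'tcp_rot': [0.994, 0.113, -0.0, -0.001], 'contact_force': [0.578, -0.542, -0.311], 'torque': [-0.001, 0.031, 0.036], 'finger_force': 0.0, 'grip_width': 0.085}
scene crate_front [(0.85, [0.565, -0.061, 0.001]), (0.36, [0.399, 0.496, -0.0])]
scene gate_hinge [(0.84, [0.67, -0.053, 0.147]), (0.64, [0.563, -0.06, 0.001])]
scene lock_grip [(0.88, [0.6, -0.059, 0.195])]
scene bolt_grip [(0.62, [0.609, 0.449, -0.001]), (0.58, [0.518, -0.066, 0.198])]
scene hat_a_mid [(0.6, [0.621, -0.198, 0.077])]
scene mould_mid [(0.74, [0.4, 0.493, 0.018])]
scene rib [(0.92, [0.608, 0.448, -0.001]), (0.46, [0.517, -0.068, 0.195])]
side crate_front [(0.56, [0.562, -0.062, 0.003])]
side gate_hinge [(0.73, [0.667, -0.057, 0.15])]
side lock_grip [(0.7, [0.608, -0.059, 0.187]), (0.4, [0.614, -0.2, 0.027])]
side bolt_grip [(0.59, [0.518, -0.066, 0.189])]
side hat_a_mid [(0.78, [0.619, -0.203, 0.082])]
side mould_mid [(0.76, [0.4, 0.498, 0.019])]
side rib [(0.7, [0.61, 0.45, 0.0])]
wrist crate_front []
wrist gate_hinge []
wrist lock_grip []
wrist bolt_grip []
wrist hat_a_mid []
wrist mould_mid []
wrist rib []
```

View pics/both0.png

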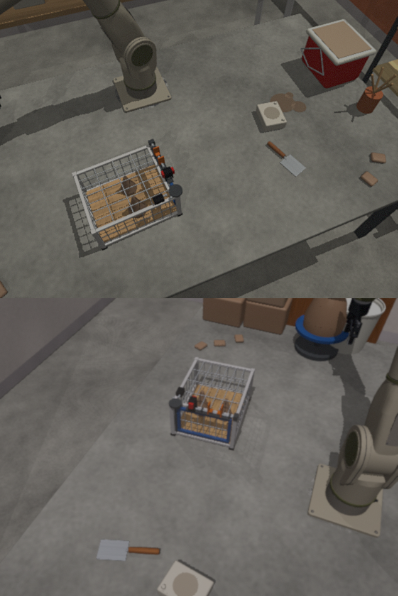

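```bash
cat > h.py <<'E'
import numpy as np
# gate frame estimate from points: hinge, lock, bolt, front (averages)
H=np.array([.6685,-.055]);L=np.array([.604,-.059]);B=np.array([.518,-.066]);F=np.array([.5635,-.061])
E
python3 - <<'E'
from h import *
from scipy.optimize import least_squares
off=np.array([0,66,150,107])/1e3 # front: middle of shut gate, ~107
P=np.array([H,L,B,F])
f=lambda v:(P-(v[:2]+off[:,None]*np.array([np.cos(v[2]),np.sin(v[2])]))).ravel()
r=least_squares(f,[.67,-.055,3.2]);print(r.x,f(r.x).reshape(-1,2))
h=r.x[:2];u=np.array([np.cos(r.x[2]),np.sin(r.x[2])])
print("lock",h+.066*u,"bolt",h+.15*u,"tilt",r.x[2]-np.pi)
from cell import arm; print(arm.get_obs()["t"])
E
```

```text
[ 0.66905088 -0.05458272  3.2118334 ] [[-0.00055088 -0.00041728]
 [ 0.00078637  0.0002148 ]
 [-0.00142076 -0.00088983]
 [ 0.00118527  0.0010923 ]]
lock [ 0.60321363 -0.0592148 ] bolt [ 0.51942076 -0.06511017] tilt 0.07024074872906105
1.2
```

The upper (scene) view shows the crate with its gate on the right edge, the orange tabs near (157,152) and the red buttons near (168,172). The lower (side) view shows the catches at (180,392) and (190,405), with the mould and spatula well clear of the swing. The fitted gate line agrees to about 1.5 mm with the given offsets.

move_arm --plan '[[[0, 0, -0.04, 8.5, 0], [0, 0, -0.04, 0, 0], [0.033, -0.034, 0, 0, 0], [0.033, -0.034, 0, 0, 0], [0.033, -0.034, 0, 0, 0]]]'

```text
t: 1.7
position: [0.2321, -0.4983, 0.3116]
tcp_rot: [0.999, 0.039, 0.0, 0.0]
contact_force: [0.8, -0.0, -0.3]
grip_width: 0.0849
finger_force: 0.0
```

move_arm --plan '[[[0.033, -0.034, 0, 0, 0], [0.033, -0.034, 0, 0, 0], [0.033, -0.034, 0, 0, 0], [0.033, -0.034, 0, 0, 0], [0.033, -0.034, 0, 0, 0]]]'

```text
t: 2.2
position: [0.3833, -0.3155, 0.3116]
tcp_rot: [0.999, 0.039, 0.0, 0.0]
contact_force: [0.8, -1.5, 0.0]
grip_width: 0.0849
finger_force: 0.0
```

move_arm --plan '[[[0.033, -0.034, 0, 0, 0], [0.033, -0.034, 0, 0, 0], [0.033, -0.034, 0, 0, 0], [0.033, -0.034, 0, 0, 0], [0.033, -0.034, 0, 0, 0]]]'

```text
t: 2.7
position: [0.5345, -0.1333, 0.3116]
tcp_rot: [0.999, 0.039, 0.0, 0.0]
contact_force: [-0.1, -0.9, -0.5]
grip_width: 0.0859
finger_force: 0.0
```

```bash
cat >> h.py <<'E'
from cell import arm
from scipy.spatial.transform import Rotation as R
def yaw(o):
    m=R.from_quat(o["tcp_rot"]).as_matrix(); return np.degrees(np.arctan2(m[1,0],m[0,0]))
def to(target,yaw_deg):
    o=arm.get_obs(); m=R.from_quat(o["tcp_rot"]).as_matrix()
    d=m.T@(np.array(target)-o["position"])
    print("t",o["t"],"pos",np.round(o["position"],4),"yaw",round(yaw(o),2),"tilt",np.round(m[:,2],3),"q",np.round(o["joint_pos"],2),"w",round(o["grip_width"],4),"F",np.round(o["contact_force"],1))
    print("shift",np.round(d,4),"twist",round((yaw(o)-yaw_deg+180)%360-180,2))
def see(cams,labels):
    for c in cams:
        arm.capture(c)
        for l in labels: print(c,l,[(round(r["p"],2),np.round(r["location"],4).tolist()) for r in arm.pinpoint(l,c)[:2]])
E
python3 - <<'E'
from h import *
to([.603,-.059,.178],4.02)
see(["wrist"],["lock_grip","bolt_grip","gate_hinge","crate_front"])
E
```

```text
t 2.7 pos [ 0.5345 -0.1333  0.3116] yaw 4.47 tilt [ 0.001 -0.001 -1.   ] q [ 0.64  0.18 -0.54  1.51  0.09  1.48 -1.4 ] w 0.0859 F [-0.1 -0.9 -0.5]
shift [ 0.0739 -0.0688  0.1336] twist 0.45
wrist lock_grip [(0.65, [0.604, -0.0582, 0.191])]
wrist bolt_grip [(0.95, [0.5234, -0.0654, 0.192])]
wrist gate_hinge [(0.84, [0.6672, -0.0546, 0.1478])]
wrist crate_front [(0.85, [0.5597, -0.061, 0.0023])]
```

move_arm --plan '[[[0.03, -0.03, 0, 0.5, 0], [0.03, -0.03, 0, 0, 0], [0.014, -0.009, 0.02, 0, 0], [0, 0, 0.03, 0, 0], [0, 0, 0, 0, 0]]]'

```text
t: 3.45
position: [0.6004, -0.0622, 0.2575]
tcp_rot: [0.999, 0.034, -0.003, -0.0]
contact_force: [-0.2, -0.7, -1.1]
grip_width: 0.0852
finger_force: 0.0
```

```bash
python3 - <<'E'
from h import *
to([.603,-.059,.178],4.02)
see(["wrist"],["lock_grip","bolt_grip","gate_hinge"])
d=arm.capture("wrist"); import cv2; cv2.imwrite("pics/w1.png",d["img"][:,:,::-1])
rv=cv2.Rodrigues(d["rvec"])[0]
for n,p in dict(lock=[.6032,-.0592,.208],bolt=[.5194,-.0651,.206]).items():
    print(n,cv2.projectPoints(np.array([p]),d["rvec"],d["tvec"],d["intrinsics"],None)[0].ravel())
E
```

```text
t 3.45 pos [ 0.6004 -0.0622  0.2575] yaw 3.9 tilt [-0.006 -0.    -1.   ] q [ 0.49  0.33 -0.58  1.45  0.18  1.42 -1.6 ] w 0.0852 F [-0.2 -0.7 -1.1]
shift [ 0.0033 -0.003   0.0795] twist -0.12
wrist lock_grip [(0.85, [0.6017, -0.059, 0.1894]), (0.39, [0.6167, -0.1963, 0.0216])]
wrist bolt_grip [(0.65, [0.5241, -0.0669, 0.1915])]
wrist gate_hinge [(0.94, [0.6687, -0.0517, 0.1486])]
lock [275.0358628  223.59580441]
bolt [275.62679768 328.86485205]
```

View pics/w1.png

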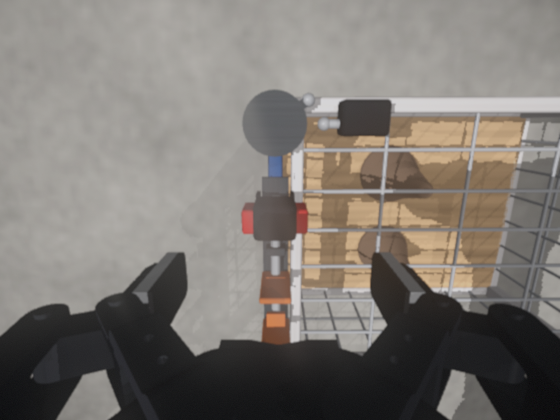

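The wrist view shows the lock housing centred at about (275,217), with red buttons on both sides at rows 204–233. The north orange tab is at (276,290). Across the gate this matches my estimate; along the gate the lock looks 2–3 mm nearer the hinge.

move_arm --plan '[[[0.005, -0.003, 0.02, 0, 0], [0, 0, 0.03, 0, 0], [0, 0, 0.02, 0, 0], [0, 0, 0.01, 0, 0], [0, 0, 0, 0, 0.2]]]'

```text
t: 4.2
position: [0.6068, -0.0576, 0.1811]
tcp_rot: [0.999, 0.035, -0.0, 0.0]
contact_force: [0.0, 1.0, -0.2]
grip_width: 0.0731
finger_force: 0.0
```

move_arm --plan '[[[0, 0, 0, 0, 0.4], [0, 0, 0, 0, 0.5], [0, 0, 0, 0, 0.6], [0, 0, 0, 0, 0.7], [0, 0, 0, 0, 0.8]]]'

```text
t: 4.7
position: [0.608, -0.0581, 0.183]
tcp_rot: [0.999, 0.034, 0.001, 0.001]
contact_force: [-0.9, -3.3, 9.0]
grip_width: 0.0289
finger_force: 60.3
```

```bash
python3 - <<'E'
from h import *
to([.605,-.059,.178],4.02)
E
```

```text
t 4.7 pos [ 0.608  -0.0581  0.183 ] yaw 3.93 tilt [ 0.003 -0.001 -1.   ] q [ 0.47  0.39 -0.58  1.54  0.22  1.27 -1.64] w 0.0289 F [-0.9 -3.3  9. ]
shift [-0.003   0.0007  0.005 ] twist -0.09
```

move_arm --plan '[[[0, 0, 0, 0, 0.8], [0, 0, 0, 0, 0.8], [0, 0, 0, 0, 0.3], [0, 0, 0, 0, 0], [0, 0, 0, 0, 0]]]'

```text
t: 5.2
position: [0.6069, -0.0567, 0.1811]
tcp_rot: [0.999, 0.035, -0.0, -0.0]
contact_force: [-0.4, 0.1, -0.0]
grip_width: 0.0712
finger_force: 0.0
```

move_arm --plan '[[[0, 0, 0, 0, 0], [0, 0, -0.03, 0, 0], [0, 0, -0.04, 0, 0], [0, 0, -0.03, 0, 0], [0, 0, 0, 0, 0]]]'

```text
t: 5.7
position: [0.6088, -0.0567, 0.2861]
tcp_rot: [0.999, 0.035, 0.003, 0.0]
contact_force: [1.0, -0.3, 0.8]
grip_width: 0.0852
finger_force: 0.0
```

```bash
python3 - <<'E'
from h import *
to([.520,-.065,.178],94.02)
d=arm.capture("wrist"); import cv2; cv2.imwrite("pics/w2.png",d["img"][:,:,::-1])
for l in ["lock_grip","bolt_grip","gate_hinge"]: print(l,[(round(r["p"],2),np.round(r["location"],4).tolist()) for r in arm.pinpoint(l,"wrist")[:2]])
h=np.array([.66905,-.05458]);u=np.array([np.cos(3.2118),np.sin(3.2118)]);n=np.array([u[1],-u[0]])
for nm,a,c,z in [("housN",53,0,.208),("housS",79,0,.208),("btnout",66,22,.192),("btnin",66,-22,.192),("tabNtop",124,0,.206),("tabNbot",124,0,.175),("tabStop",176,0,.206)]:
    p=[*(h+a/1e3*u+c/1e3*n),z]; print(nm,cv2.projectPoints(np.array([p]),d["rvec"],d["tvec"],d["intrinsics"],None)[0].ravel().round(1))
E
```

```text
t 5.7 pos [ 0.6088 -0.0567  0.2861] yaw 4.01 tilt [ 0.007 -0.001 -1.   ] q [ 0.47  0.33 -0.59  1.39  0.18  1.46 -1.61] w 0.0852 F [ 1.  -0.3  0.8]
shift [-0.0899  0.002   0.1074] twist -90.01
lock_grip [(0.92, [0.5983, -0.0567, 0.1881]), (0.48, [0.671, -0.0533, 0.1483])]
bolt_grip [(0.76, [0.5263, -0.0684, 0.1921])]
gate_hinge [(0.66, [0.6681, -0.0534, 0.1479])]
housN [281.7 206. ]
housS [281.6 239. ]
btnout [254.  216.6]
btnin [308.8 216.6]
tabNtop [281.4 290.4]
tabNbot [281.  272.6]
tabStop [281.2 345.2]
```

View pics/w2.png

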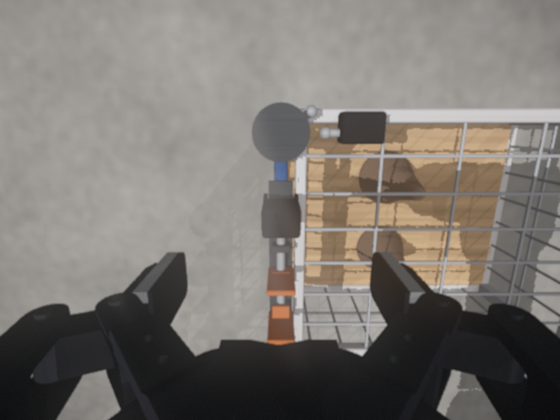

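The buttons are in: no red shows beside the housing, which spans rows 195–237 at column 281. The orange tabs have their tops at about rows 293 and 344, within 2–3 mm of prediction.

move_arm --plan '[[[-0.044, 0, 0, 0, 0], [-0.044, 0.002, 0, 0, 0], [0, 0, 0, -8.5, 0], [0, 0, 0, -8.5, 0], [0, 0, 0, -8.5, 0]]]'

```text
t: 6.4
position: [0.5186, -0.0655, 0.2802]
tcp_rot: [0.966, 0.257, -0.001, -0.0]
contact_force: [0.4, 0.6, 0.7]
grip_width: 0.0855
finger_force: 0.0
```

move_arm --plan '[[[0, 0, 0, -8.5, 0], [0, 0, 0, -8.5, 0], [0, 0, 0, -8.5, 0], [0, 0, 0, -8.5, 0], [0, 0, 0, -8.5, 0]]]'

```text
t: 6.9
position: [0.5189, -0.0654, 0.28]
tcp_rot: [0.807, 0.59, -0.001, -0.001]
contact_force: [0.2, -0.3, -0.6]
grip_width: 0.0854
finger_force: 0.0
```

move_arm --plan '[[[0, 0, 0, -8.5, 0], [0, 0, 0, -8.5, 0], [0, 0, 0, -5, 0], [0, 0, 0.02, 0, 0], [0, 0, 0, 0, 0]]]'

```text
t: 7.4
position: [0.5178, -0.0654, 0.2582]
tcp_rot: [0.682, 0.731, -0.001, -0.002]
contact_force: [-0.9, -0.9, -1.5]
grip_width: 0.0855
finger_force: 0.0
```

```bash
python3 - <<'E'
from h import *
to([.5205,-.065,.179],94.02)
import cv2
h=np.array([.66905,-.05458]);u=np.array([np.cos(3.2118),np.sin(3.2118)])
d=arm.capture("wrist"); im=d["img"][:,:,::-1].copy()
for l in ["lock_grip","bolt_grip","gate_hinge"]: print(l,[(round(r["p"],2),np.round(r["location"],4).tolist()) for r in arm.pinpoint(l,"wrist")[:2]])
for nm,a,z in [("tabN",124,.206),("tabS",176,.206),("housS",79,.208),("housN",53,.208)]:
    q=cv2.projectPoints(np.array([[*(h+a/1e3*u),z]]),d["rvec"],d["tvec"],d["intrinsics"],None)[0].ravel(); print(nm,q.round(1))
cv2.imwrite("pics/w3.png",im)
E
```

```text
t 7.4 pos [ 0.5178 -0.0654  0.2582] yaw 93.98 tilt [-0.005  0.001 -1.   ] q [ 0.69  0.15 -0.71  1.66  0.1   1.37  0.03] w 0.0855 F [-0.9 -0.9 -1.5]
shift [0.0002 0.0031 0.0792] twist -0.04
lock_grip [(0.71, [0.6021, -0.0578, 0.1885])]
bolt_grip [(0.88, [0.5213, -0.0662, 0.192])]
gate_hinge [(0.71, [0.6685, -0.0523, 0.1486])]
tabN [319.6 226. ]
tabS [241.5 225.9]
housS [388.4 227. ]
housN [428.  227.1]
```

View pics/w3.png

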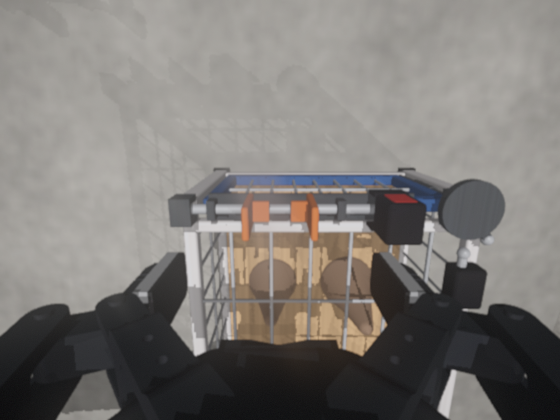

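The tab tops' outer faces are at columns 241 and 319 (predicted 241.5 and 319.6), so I am centred along the gate. The latch post cap at (181,210) is near the left finger, so I will descend with the fingers partly closed.

move_arm --plan '[[[0.001, 0.003, 0, 0, 0.2], [0, 0, 0.02, 0, 0.2], [0, 0, 0.03, 0, 0.2], [0, 0, 0.02, 0, 0.2], [0, 0, 0.008, 0, 0.2]]]'

```text
t: 8.1
position: [0.5218, -0.064, 0.1818]
tcp_rot: [0.682, 0.731, -0.001, -0.001]
contact_force: [0.1, -0.3, 0.4]
grip_width: 0.0685
finger_force: 0.0
```

move_arm --plan '[[[0, 0, 0, 0, 0.4], [0, 0, 0, 0, 0.5], [0, 0, 0, 0, 0.6], [0, 0, 0, 0, 0.7], [0, 0, 0, 0, 0.8]]]'

```text
t: 8.6
position: [0.5185, -0.0645, 0.185]
tcp_rot: [0.682, 0.731, -0.004, -0.003]
contact_force: [-29.5, -0.1, 23.9]
grip_width: 0.0271
finger_force: 58.5
```

```bash
python3 - <<'E'
from h import *
to([.5205,-.065,.179],94.02)
E
```

```text
t 8.6 pos [ 0.5185 -0.0645  0.185 ] yaw 93.96 tilt [-0.009 -0.002 -1.   ] q [ 0.67  0.21 -0.71  1.76  0.15  1.24 -0.01] w 0.0271 F [-29.5  -0.1  23.9]
shift [-0.0006  0.002   0.006 ] twist -0.06
```

move_arm --plan '[[[0, -0.003, -0.003, 0, 0.8], [0, 0, 0, 0, 0.8], [0.0078, 0.0002, 0, 3, 0.8], [0.0078, 0.0002, 0, 3, 0.8], [0.0078, 0.0002, 0, 3, 0.8]]]'

```text
t: 9.1
position: [0.5187, -0.0408, 0.1858]
tcp_rot: [0.738, 0.675, -0.001, -0.001]
contact_force: [1.4, 0.4, -13.4]
grip_width: 0.0265
finger_force: 61.2
```

```bash
cat >> h.py <<'E'
def gate(hx=.668,hy=-.0546):
    o=arm.get_obs(); v=o["position"][:2]-np.array([hx,hy]); a=np.degrees(np.arctan2(v[1],v[0]))%360
    print("gate deg by pos",round(184.02-a,2),"by yaw",round(94.02-yaw(o),2),"r",round(np.hypot(*v),4)); to([.668,-.0546,.18],4)
E
python3 -c "
from h import *
gate()"
```

```text
gate deg by pos 9.31 by yaw 9.16 r 0.1499
t 9.1 pos [ 0.5187 -0.0408  0.1858] yaw 84.86 tilt [-0.002  0.    -1.   ] q [ 0.63  0.2  -0.71  1.76  0.14  1.23 -0.21] w 0.0265 F [  1.4   0.4 -13.4]
shift [-0.0004  0.15    0.0054] twist 80.86
```

move_arm --plan '[[[0.0105, 0.0004, 0.001, 4, 0.8], [0.0105, 0.0004, 0, 4, 0.8], [0.0105, 0.0004, 0, 4, 0.8], [0.0105, 0.0004, 0, 4, 0.8], [0.0105, 0.0004, 0, 4, 0.8]]]'

```text
t: 9.6
position: [0.5324, 0.0095, 0.1857]
tcp_rot: [0.844, 0.536, -0.001, -0.0]
contact_force: [-4.9, -2.0, -3.6]
grip_width: 0.026
finger_force: 62.2
```

```bash
python3 -c "
from h import *
gate()"
```

```text
gate deg by pos 29.33 by yaw 29.21 r 0.15
t 9.6 pos [0.5324 0.0095 0.1857] yaw 64.81 tilt [-0.003 -0.001 -1.   ] q [ 0.51  0.23 -0.7   1.74  0.16  1.24 -0.66] w 0.026 F [-4.9 -2.  -3.6]
shift [-0.0003  0.15    0.0054] twist 60.81
```

move_arm --plan '[[[0.0105, 0.0004, 0, 4, 0.8], [0.0105, 0.0004, 0, 4, 0.8], [0.0105, 0.0004, 0, 4, 0.8], [0.0105, 0.0004, 0, 4, 0.8], [0.0105, 0.0004, 0, 4, 0.8]]]'

```text
t: 10.1
position: [0.5631, 0.0527, 0.1857]
tcp_rot: [0.925, 0.381, -0.001, -0.0]
contact_force: [-3.3, -0.6, -4.6]
grip_width: 0.0264
finger_force: 62.2
```

```bash
python3 -c "
from h import *
gate(); see(['wrist','side'],['lock_grip','bolt_grip','gate_hinge'])
import cv2
cv2.imwrite('pics/w4.png',arm.capture('wrist')['img'][:,:,::-1])"
```

```text
gate deg by pos 49.68 by yaw 49.22 r 0.1501
t 10.1 pos [0.5631 0.0527 0.1857] yaw 44.8 tilt [-0.002  0.    -1.   ] q [ 0.38  0.3  -0.66  1.65  0.19  1.25 -1.11] w 0.0264 F [-3.3 -0.6 -4.6]
shift [-0.0012  0.1501  0.0055] twist 40.8
wrist lock_grip [(0.92, [0.62, -0.0051, 0.19])]
wrist bolt_grip [(0.88, [0.5656, 0.0511, 0.1929])]
wrist gate_hinge [(0.92, [0.6706, -0.0514, 0.1513]), (0.24, [0.5683, 0.0504, 0.1893])]
side lock_grip [(0.88, [0.6251, -0.0106, 0.1883])]
side bolt_grip [(0.67, [0.5622, 0.0487, 0.1914])]
side gate_hinge [(0.66, [0.6688, -0.0551, 0.1489]), (0.37, [0.4022, 0.4981, 0.021])]
```

View pics/w4.png

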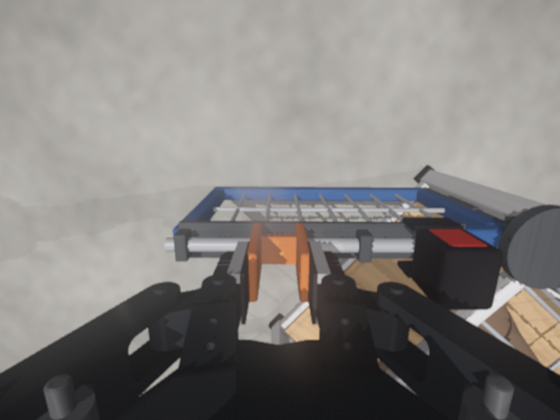

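The wrist view shows the gate following the gripper: the orange tabs are pinched at (250–310, 260), the gate is clear of the crate, and the lock housing at (455,265) has its buttons in. Next I swing on to about 85°.

move_arm --plan '[[[0.0105, 0.0004, 0, 4, 0.8], [0.0105, 0.0004, 0, 4, 0.8], [0.0105, 0.0004, 0, 4, 0.8], [0.0105, 0.0004, 0, 4, 0.8], [0.0105, 0.0004, 0, 4, 0.8]]]'

```text
t: 11.05
position: [0.6062, 0.0822, 0.1857]
tcp_rot: [0.976, 0.216, -0.0, -0.0]
contact_force: [-4.1, -0.3, -2.6]
grip_width: 0.0264
finger_force: 62.5
```

move_arm --plan '[[[0.0105, 0.0004, 0, 4, 0.8], [0.0105, 0.0004, 0, 4, 0.8], [0.0105, 0.0004, 0, 4, 0.8], [0.0078, 0.0002, 0, 3, 0.8], [0.0052, 0.0001, 0, 2, 0.8]]]'

```text
t: 11.55
position: [0.649, 0.0944, 0.1857]
tcp_rot: [0.998, 0.069, -0.0, -0.0]
contact_force: [-4.6, -1.3, -2.9]
grip_width: 0.0262
finger_force: 62.5
```

move_arm --plan '[[[0, 0, 0, 0, 0.8], [0, 0, 0, 0, 0.8], [0, 0, 0, 0, 0.8], [0, 0, 0, 0, 0.8], [0, 0, 0, 0, 0.8]]]'

```text
t: 12.05
position: [0.6489, 0.0944, 0.1857]
tcp_rot: [0.998, 0.07, 0.0, 0.0]
contact_force: [-4.9, -2.1, 0.1]
grip_width: 0.0263
finger_force: 62.9
```

```bash
python3 -c "
from h import *
gate(); see(['wrist','side'],['lock_grip','bolt_grip'])
see(['side','scene'],['mould_mid','hat_a_mid','hat_b_mid'])
import cv2
cv2.imwrite('pics/w5.png',arm.capture('wrist')['img'][:,:,::-1])"
```

```text
gate deg by pos 86.72 by yaw 86.01 r 0.1502
t 12.05 pos [0.6489 0.0944 0.1857] yaw 8.01 tilt [ 0.001 -0.    -1.   ] q [ 0.17  0.48 -0.54  1.41  0.25  1.32 -1.81] w 0.0263 F [-4.9 -2.1  0.1]
shift [-0.0019  0.1502  0.0057] twist 4.01
wrist lock_grip [(0.63, [0.6605, 0.0126, 0.1871])]
wrist bolt_grip [(0.66, [0.6542, 0.0923, 0.1926])]
side lock_grip [(0.79, [0.6629, 0.0123, 0.1888]), (0.49, [0.6702, -0.0584, -0.0])]
side bolt_grip [(0.56, [0.6458, 0.0933, 0.1876])]
side mould_mid [(0.93, [0.3983, 0.4984, 0.0204])]
side hat_a_mid [(0.95, [0.6144, -0.2012, 0.083])]
side hat_b_mid [(0.74, [0.5166, -0.2049, 0.0774])]
scene mould_mid [(0.82, [0.397, 0.4963, 0.0212])]
scene hat_a_mid [(0.95, [0.617, -0.1961, 0.0763])]
scene hat_b_mid [(0.67, [0.5186, -0.2028, 0.0689])]
```

View pics/w5.png

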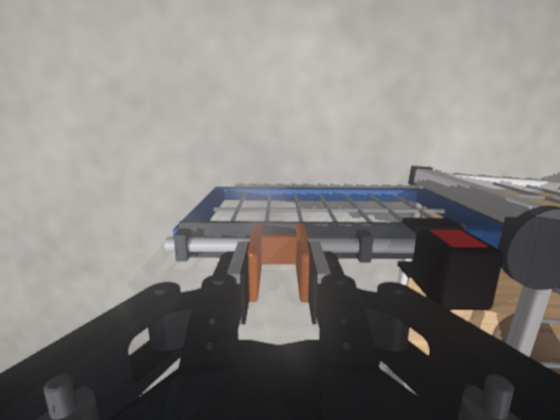

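The gate stands at about 86°, still and gripped by its tabs at (280,260), and the hats and mould have not moved.

```bash
python3 -c "
from cell import arm
print(arm.hand_in())"
```

```text
the job is handed in; nothing more can be done
None
```

The gate stands about 86° open and still, held by its orange tabs with the lock buttons in; the hats and mould read unmoved, I did not re-measure the spatula (well clear of the swing), and the job was handed in at about 12.5 s with no verdict returned.

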